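Set up the upright spindle of a bench polisher

ROBOT

A 6-joint arm with a two-finger parallel gripper is mounted at the origin on the work surface. World frame = base frame: x ahead of the robot, y to its left, z up, the work surface at z = 0. Lengths are in m, angles in rad, forces in N, time in s.
With the tool pointing down it reaches from about 0.35 to 0.775 m from the base axis. Payload 5.5 kg.
Tool frame: the origin (TCP) lies midway between the tips of the shut fingers; the grasp point (between the pads) lies 19 mm behind it; z points along the fingers, y is the line along which they close (so a half turn about z gives the same grasp; the last joint's range is limited). The gripper opens to 85 mm and grips with 20 to 120 N. Pads are 22 mm wide; open, the fingers measure 114 mm over their backs; the gripper's body (76 mm by 85 mm) begins 54 mm behind the grasp point. The pads swing forward as they close: fully open they stand 13 mm farther back than shut.
Start: joints at [0.991, 0.313, 0.046, 1.304, 0, 1.431], TCP at [0.245, 0.52, 0.231] pointing down, gripper open.
Joint ranges: [-2.76, 2.76], [-0.86, 1.69], [-1.03, 1.26], [-2.2, 2.34], [-1.47, 1.5], [-3.14, 3.14]. Speed limits (rad/s): [2.57, 2.57, 3.14, 3.14, 3.14, 3.14].

INTERFACE

Orientations are given as a unit quaternion [w, x, y, z].
In Python, from workcell import env gives the robot as it stands.
- The arm moves only by the tool move_arm, never from a script. Its argument "targets" is a list of rows, each a list of 3 entries, a list of its own where there are three numbers: the shift along the tool's x, y, z in mm, then the turn, a rotation vector about the tool's x, y, z in units of 10 degrees (1.0 is 10 degrees), then the closure, from -1 (fully open) to 1 (shut). In form: [[[dx, dy, dz], [ax, ay, az], gripper], ...]. A call has 1 to 5 rows; each row is the pose to reach, as a shift and turn from the pose commanded when the call began, along the tool's axes at that moment; what a row does not reach only later rows make up. A row lasts 1/8 s, in which the tool goes at most 62.5 mm and 10.7 degrees, less where a joint would pass 70% of its speed; a pose out of reach is approached as far as the arm can. A call with a gripper value outside its range is refused whole. The fingers move at their own pace and stop on an object; "squeeze" is the grip in N (left out, the last holds). Time passes only in rows, so rows that repeat a pose let the fingers close. It gives the time, the measured TCP pose, the force, the opening and the grip force at its end, in the units of the state.
- env.get_state(): the state, without advancing time (a new reading comes with each control period).
- env.read_camera(name): name is "scene" or "top" or "wrist"; returns a dict with "pixels" (400x640x3 uint8, red, green, blue), "fovy" (degrees; the focal length in pixels is half the picture's height over the tangent of half this angle, whatever the lens; pixels are square), "cx", "cy" (the principal point, pixels), "extrinsics" (4x4, takes a point from world to camera coordinates); the wrist camera has in their place "mount" (4x4, takes a point from camera to tool coordinates, whose origin is the TCP and whose axes are the flange's). Camera axes: x right, y up, looking along -z (the intrinsics and any distortion apply to the point x, -y, -z); pixel columns grow to the right and rows downward; lengths in m; the calibration is good to about 2 mm. A picture is of the moment at which its call begins: read the wrist's pose just before it. There is no depth.
- env.hand_in(): hands the job in; it is judged then, once.
Trained networks look in a picture, given as the dict that the camera call returned (one of the last four; its "shot" number tells which), for a name from the list of things; names that differ only in an ending like _2 or _b are one class to them, and where a whole thing is asked for, a point or a joint stands for the part that bears it (a point fixed in the world has none). Each returns a list of dicts, best first, with "confidence" (0 to 1); they miss things now and then, are a little off and sometimes report something else, mostly with a low value. They report only what shows in the picture. A call takes as long as a camera call. They do not tell look-alikes from the thing itself.
- env.spot_in(thing, picture): "centre" ([x, y, z] in m, in world coordinates, good to about 4 mm: the middle of the surface that is visible of it).
- env.regions_of(thing, picture): "mask" (400x640 bool, what is visible of it).
- env.landmark_of(thing, picture): "centre" ([x, y, z] in m, in world coordinates, good to about 4 mm: a listed point, or the origin of a listed thing).
The state is a dict: "clock": time; "joint_pos": joint angles; "qvel": joint speeds; "tau": joint torques, N m; "tcp_pos": TCP position; "orientation": TCP orientation; "wrist_force": force on the tool from outside, world axes, zero at the start; "ft_torque": the same for the moment, N m; "finger_gap": finger opening in m; "grip_force": force on a finger pad.
Only numpy, scipy, OpenCV 4.12 (cv2) and the standard library are available. Lean on these libraries where they do the work, as an engineer would, in place of code of your own. Each camera call takes 0.05 s, during which the arm holds its last target. There are 200 camera calls.

TASK

Set up the little polisher: put the parts over its upright spindle, one on top of the other and each lying flat - first the wide steel flange, then the grey grinding wheel, then the small brass spacer ring, and the knurled aluminium collar on top. Finally slide the work rest along its bar until it is level with the white pointer, and let go. Leave the jar, the pliers and the wooden tray where they are.

Things in the scene. Friction and masses are not known exactly. Their poses are not given: they have to be found in the camera images.
- polisher: Fixed grey machine. Origin: spindle axis at bench height, z up; yaw within 0.35 rad. Plate 12 mm thick, x -55..145, y -100..100 mm in its frame. On the axis: round pedestal (60 mm wide foot, 40 mm above), flat top at z 40 mm; on it the spindle, 12 mm thick, top at z 92, last 8 mm tapering to 6. A 10 mm bar for the work rest runs along y at x 100, z 45 mm; its end posts at y -90, 90 are 55 mm high.
- flange: Loose flat steel ring with six dark dots on its face, the widest of the parts: 64 mm outside diameter, 17 mm bore, 10 mm thick, about 0.2 kg. Lies flat on the bench. Origin: centre of its underside; z is its axis, up. Its underside belongs 40 mm above the polisher's origin.
- wheel: Loose dull grey grinding wheel with a pale paper ring round its bore: 56 mm outside diameter, 17 mm bore, 14 mm thick, about 0.08 kg. Lies flat on the bench. Origin: centre of its underside; z is its axis, up. Its underside belongs 50 mm above the polisher's origin.
- spacer: Loose brass ring, the smallest of the parts: 30 mm outside diameter, 17 mm bore, 12 mm high, about 0.04 kg. Lies flat on the bench. Origin: centre of its underside; z is its axis, up. Its underside belongs 64 mm above the polisher's origin.
- collar: Loose aluminium ring with a knurled (ribbed) outer edge: 42 mm outside diameter, 17 mm bore, 12 mm high, about 0.05 kg. Lies flat on the bench. Origin: centre of its underside; z is its axis, up. Its underside belongs 76 mm above the polisher's origin.
- rest_tab (a point): Work rest: dark 24 mm block sliding on the polisher's bar, with an upright tab to hold. Point: mid tab, 33 mm above bar, 78 above bench. Tab 14 mm thick along the bar, 22 across, from 57 to 91 mm above bench; white line on top at its middle. Slides along the polisher's y only, y -70..70 mm; 2.5 N friction, stays where left. Starts on the -y half, its ledge towards the spindle. Axes as polisher's.
- pointer: White pointer fixed on the base plate beyond the bar (polisher's x = 132 mm, its y varies between 20 and 55 mm): blade 5 mm thick along the bar on a 22 mm square foot, top 52 mm above the bench. Origin: centre of its underside, 12 mm above the bench; axes as the polisher's. The rest is set when rest_tab and the pointer have the same y in the polisher's frame.
- jar: Bystander, loose: amber glass jar with a steel lid, 50 mm in diameter, 45 mm tall. Origin: centre of its underside.
- pliers: Bystander, loose: pliers with red handles lying flat, about 155 mm long, 65 mm wide, 14 mm high. Origin: under the pivot; x towards the jaws.
- stone_tray: Bystander, loose: dark wooden tray, 90 x 120 x 30 mm, with one divider. Origin: centre of its underside.
There are look-alikes about, which are no part of the job. Leave any orange or turquoise look-alike of the flange alone.

How it is judged:
By the outcome, as a careful person would: the job done as asked, in the order asked, and still so for the second after the job is handed in, with the robot touching nothing.
It also fails if it takes over 136 s, if anything falls off the work surface, if the arm or the gripper's body presses on something with over 40 N, if the wrist force passes 120 N, or if a joint passes its speed limit or range.

## Working session

There is one attempt and no reset: what is moved stays moved. The work goes in short steps, Python scripts to look and compute and a tool call to move; the robot and the scene stay as the last step left them, time stands still between calls to the robot, and variables do not carry over. Pictures are saved under pics/ and viewed, at most 14 in all, crops included, and the job is handed in when it is done.

Besides the shell and the picture viewer there is one more tool, called after "Call:" as a command line: name --argument value ..., lists and objects as JSON in quotes. move_arm: Moves the arm, as the interface text tells. Its arguments: {"type":"object","properties":{"targets":{"type":"array","items":{"type":"array"}},"squeeze":{"type":"number"}},"required":["targets"]}

```bash
mkdir -p pics
cat > h.py <<'E'
import numpy as np, cv2
from workcell import env
from scipy.spatial.transform import Rotation as R
def save(p,n): cv2.imwrite('pics/'+n,cv2.cvtColor(p['pixels'],cv2.COLOR_RGB2BGR))
def Rt(s):
    q=s['orientation']; return R.from_quat([q[1],q[2],q[3],q[0]]).as_matrix()
def proj(p,P,s=None):
    P=np.atleast_2d(P)
    if 'extrinsics' in p: E=np.array(p['extrinsics']); c=P@E[:3,:3].T+E[:3,3]
    else:
        t=(P-s['tcp_pos'])@Rt(s); M=np.array(p['mount']); c=(t-M[:3,3])@M[:3,:3]
    f=200/np.tan(np.radians(p['fovy'])/2)
    return np.c_[p['cx']+f*c[:,0]/-c[:,2], p['cy']-f*c[:,1]/-c[:,2]]
def ray(p,uv,z,s=None):
    f=200/np.tan(np.radians(p['fovy'])/2)
    d=np.array([(uv[0]-p['cx'])/f,-(uv[1]-p['cy'])/f,-1.])
    if 'extrinsics' in p: E=np.array(p['extrinsics']); o=-E[:3,:3].T@E[:3,3]; d=E[:3,:3].T@d
    else:
        M=np.array(p['mount']); o=Rt(s)@M[:3,3]+s['tcp_pos']; d=Rt(s)@M[:3,:3]@d
    return o+d*(z-o[2])/d[2]
E
python3 - <<'E'
from h import *
s=env.get_state(); print({k:np.round(v,3) for k,v in s.items()})
for n in ['top','scene']:
    p=env.read_camera(n); save(p,n+'0.png'); print(n,p.keys(),p['fovy'],p['cx'],p['cy'])
    for t in ['polisher','flange','wheel','spacer','collar','rest_tab','pointer']+(['jar','pliers','stone_tray'] if n=='top' else []):
        print(t,[(np.round(r['centre'],3).tolist(),round(r['confidence'],2)) for r in env.landmark_of(t,p)[:5]])
E
```

```text
{'clock': np.float64(0.0), 'joint_pos': array([0.991, 0.314, 0.045, 1.304, 0.   , 1.431]), 'qvel': array([-0.001,  0.001, -0.   , -0.002, -0.   , -0.001]), 'tau': array([-1.0000e-03, -4.8063e+01,  2.9853e+01,  1.9000e-02, -0.0000e+00,
       -0.0000e+00]), 'tcp_pos': array([0.245, 0.52 , 0.23 ]), 'orientation': array([-0.   ,  0.218,  0.976, -0.001]), 'wrist_force': array([0.111, 0.433, 0.178]), 'ft_torque': array([ 0.013, -0.014, -0.032]), 'grip_force': np.float64(0.0), 'finger_gap': np.float64(0.086)}
top dict_keys(['pixels', 'fovy', 'cx', 'cy', 'extrinsics', 'shot']) 50.88119197816217 317.8663503298406 193.79414702747644
polisher [([0.511, -0.043, 0.002], 0.56)]
flange [([0.38, 0.414, 0.003], 0.81), ([0.446, 0.192, -0.005], 0.75), ([0.457, 0.304, 0.001], 0.64), ([0.31, 0.327, -0.0], 0.64)]
wheel [([0.739, 0.248, -0.002], 0.73), ([0.591, 0.315, 0.002], 0.55)]
spacer [([0.6, -0.304, 0.005], 0.56)]
collar [([0.425, -0.311, -0.003], 0.47), ([0.618, -0.037, 0.076], 0.37)]
rest_tab []
pointer [([0.62, 0.053, 0.01], 0.61)]
jar [([0.722, -0.287, -0.0], 0.47), ([0.738, 0.249, -0.001], 0.42)]
pliers [([0.78, 0.019, -0.006], 0.8), ([0.422, -0.313, -0.003], 0.53)]
stone_tray [([0.737, 0.247, -0.004], 0.84)]
scene dict_keys(['pixels', 'fovy', 'cx', 'cy', 'extrinsics', 'shot']) 47.9625097186562 314.2495193353322 192.86612099765944
polisher [([0.514, -0.042, 0.001], 0.9)]
flange [([0.381, 0.408, -0.002], 0.71), ([0.311, 0.324, -0.002], 0.68), ([0.448, 0.192, 0.004], 0.6), ([0.459, 0.302, -0.001], 0.56)]
wheel [([0.592, 0.314, 0.0], 0.57)]
spacer [([0.596, -0.308, -0.003], 0.48), ([0.782, 0.019, -0.004], 0.29)]
collar [([0.419, -0.31, -0.003], 0.59)]
rest_tab [([0.615, -0.035, 0.076], 0.69)]
pointer [([0.722, -0.284, 0.0], 0.62), ([0.616, 0.05, 0.011], 0.44)]
```

View pics/top0.png

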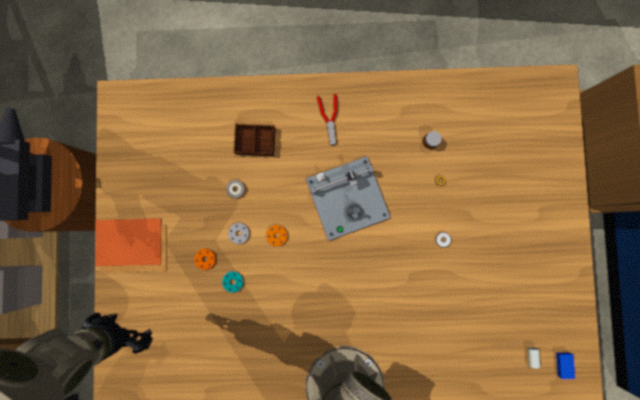

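View pics/scene0.png

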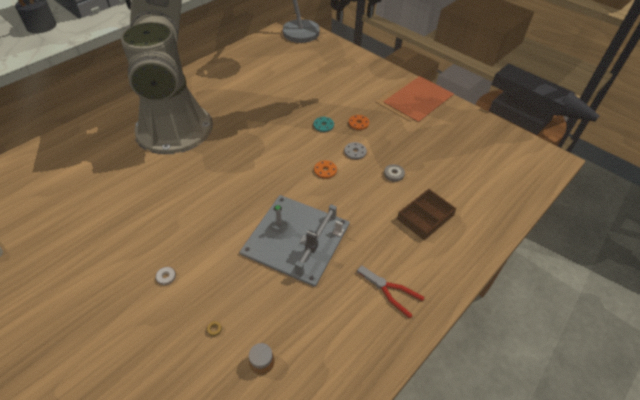

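The top view shows the grey six-dot flange at (238,233), the wheel at (236,189), the spacer at (440,181), the collar at (443,240) and the polisher near (350,200), yawed by about +0.3 rad. The look-alikes are at (277,235), (205,259) and (232,282). The scene view agrees with this.

Call:
move_arm --targets '[[[-57, -21, 0], [0, 0, -0.9], -1], [[-114, -42, 0], [0, 0, -1.8], -1], [[-171, -63, 0], [0, 0, -2.7], -1], [[-228, -84, 0], [0, 0, -3.6], -1], [[-284, -106, 0], [0, 0, -4.4], -1]]'

```text
clock: 1.58
tcp_pos: [0.458, 0.302, 0.2315]
orientation: [0.0, -0.166, 0.986, 0.0]
wrist_force: [-0.3, 0.9, 0.2]
finger_gap: 0.0852
grip_force: 0.0
```

Run:
```python
from h import *
s=env.get_state(); p=env.read_camera('wrist'); save(p,'w1.png')
print(s['clock'],s['tcp_pos'],s['qvel'].round(3),Rt(s).round(3),np.round(p['mount'],4),p['fovy'],p['cx'],p['cy'])
for r in env.regions_of('flange',p):
    m=r['mask']; v,u=np.nonzero(m); print(r['confidence'],u.mean(),v.mean(),m.sum(),ray(p,(u.mean(),v.mean()),.01,s))
for r in env.landmark_of('flange',p): print(r)
```

```text
1.575 [0.45796547 0.30203205 0.23154535] [-0.862  0.116  0.15   0.031  0.002 -1.956] [[-0.945 -0.327  0.001]
 [-0.327  0.945  0.   ]
 [-0.001  0.    -1.   ]] [[ 1.200e-03  9.649e-01  2.626e-01  6.600e-02]
 [ 1.000e+00 -1.200e-03  0.000e+00  7.000e-04]
 [ 3.000e-04  2.626e-01 -9.649e-01 -1.426e-01]
 [ 0.000e+00  0.000e+00  0.000e+00  1.000e+00]] 61.617438712320954 313.3965628448235 196.6605579394756
0.8 317.6555183946488 167.38754180602007 2392 [0.4561146  0.30706751 0.01      ]
0.79 219.68023469013568 124.19435276861019 2727 [0.44641017 0.19332293 0.01      ]
0.7 430.4511645379414 133.56912096168296 2662 [0.38193829 0.40898118 0.01      ]
0.66 383.9128268991283 40.066313823163135 3212 [0.31302243 0.32693679 0.01      ]
{'centre': [0.4491, 0.1915, 0.0008], 'confidence': 0.96}
{'centre': [0.4564, 0.3064, -0.0], 'confidence': 0.92}
{'centre': [0.3137, 0.3269, -0.0035], 'confidence': 0.81}
{'centre': [0.3817, 0.4084, -0.0024], 'confidence': 0.56}
```

View pics/w1.png

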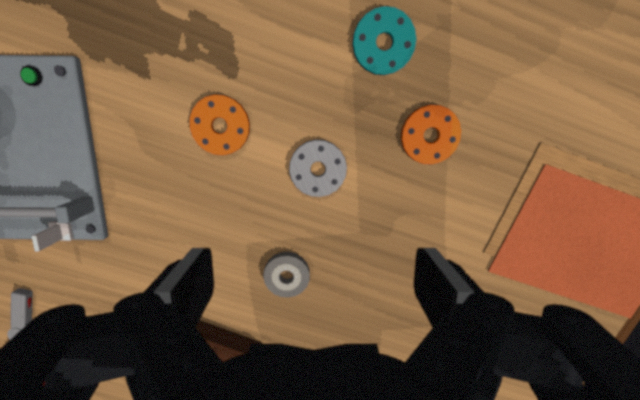

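Add to h.py:
```python
def ringfit(p,s,mask,rad,h,z0=0.):
    """centre (world xy) of a ring lying flat with its underside at z0: matches silhouette hull centroid"""
    v,u=np.nonzero(mask); H=cv2.convexHull(np.c_[u,v].astype(np.float32))
    M=cv2.moments(H); c=np.array([M['m10'],M['m01']])/M['m00']
    a=np.linspace(0,2*np.pi,72); C=np.c_[rad*np.cos(a),rad*np.sin(a)]
    xy=ray(p,c,z0+h/2,s)[:2]
    for _ in range(6):
        P=np.r_[np.c_[C+xy,0*a+z0],np.c_[C+xy,0*a+z0+h]]
        G=cv2.convexHull(proj(p,P,s).astype(np.float32)); m=cv2.moments(G)
        g=np.array([m['m10'],m['m01']])/m['m00']
        xy=xy+ray(p,c,z0+h/2,s)[:2]-ray(p,g,z0+h/2,s)[:2]
    return xy,M['m00']/m['m00']
DIM=dict(flange=(.032,.01),wheel=(.028,.014),spacer=(.015,.012),collar=(.021,.012))
def tool(s,d): return (Rt(s).T@np.r_[d,0][:3]*1000).round(1)
def look(name,near,pic=None):
    s=env.get_state(); p=env.read_camera('wrist')
    if pic: save(p,pic)
    print('tcp',s['tcp_pos'].round(4),'qv',abs(s['qvel']).max().round(3))
    for r in env.regions_of(name,p):
        xy,k=ringfit(p,s,r['mask'],*DIM[name])
        if np.hypot(*(xy-near))<.06:
            print(name,round(r['confidence'],2),xy.round(4),'arearatio',k.round(2),'tool shift',tool(s,xy-s['tcp_pos'][:2]))
    print('rot',np.round(R.from_matrix(Rt(s)).as_rotvec(),3))
    return s,p
```

```text
(no output)
```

Call:
move_arm --targets '[[[0, 3, 60], [0, 0, 0], -1], [[0, 3.5, 120], [0, 0, 0], -1], [[0, 3.5, 130], [0, 0, 0], -1], [[0, 3.5, 130], [0, 0, 0], -1]]'

```text
clock: 2.22
tcp_pos: [0.4552, 0.3076, 0.1021]
orientation: [-0.0, -0.164, 0.986, 0.0]
wrist_force: [-0.1, -0.3, 0.9]
finger_gap: 0.0854
grip_force: 0.0
```

Run:
```python
from h import *
look('flange',[.456,.306],'w2.png')
```

```text
tcp [0.4552 0.3076 0.1021] qv 0.049Traceback (most recent call last):
  File "<stdin>", line 2, in <module>
  File "h.py", line 42, in look
    print(name,round(r['confidence'],2),xy.round(4),'arearatio',k.round(2),'tool shift',tool(s,xy-s['tcp_pos'][:2]))
                                                                ^^^^^^^
AttributeError: 'float' object has no attribute 'round'
```

View pics/w2.png

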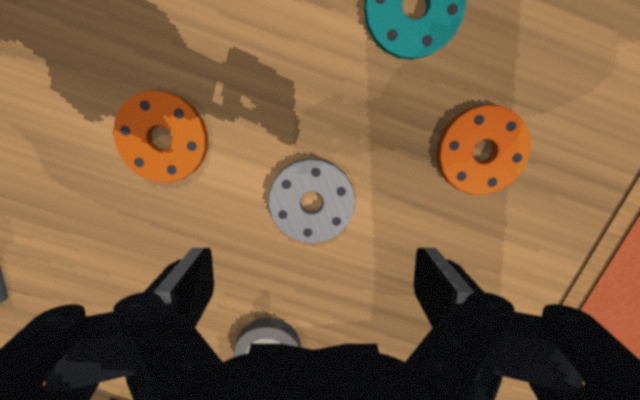

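The picture shows the grey flange at (312,201), centred between the fingers, with the look-alikes well clear.

```bash
sed -i 's/k.round(2)/round(float(k),2)/' h.py
python3 - <<'E'
from h import *
look('flange',[.456,.306])
E
```

```text
tcp [0.457  0.3081 0.1039] qv 0.009
flange 0.64 [0.4572 0.3077] arearatio 0.94 tool shift [ 0.  -0.5 -0. ]
rot [-5.130e-01  3.095e+00  2.000e-03]
```

Call:
move_arm --targets '[[[0, -0.5, 60], [0, 0, 0], -1], [[0, -0.5, 95], [0, 0, 0], -1], [[0, -0.5, 106], [0, 0, 0], -1], [[0, -0.5, 106], [0, 0, 0], -1], [[0, -0.5, 106], [0, 0, 0], -1]]'

```text
clock: 3.05
tcp_pos: [0.4574, 0.3072, -0.0027]
orientation: [0.002, -0.163, 0.987, 0.001]
wrist_force: [0.4, 0.5, 0.1]
finger_gap: 0.0855
grip_force: 0.0
```

Call:
move_arm --targets '[[[0, 0, 0], [0, 0, 0], 1], [[0, 0, 0], [0, 0, 0], 1], [[0, 0, 0], [0, 0, 0], 1], [[0, 0, 0], [0, 0, 0], 1]]' --squeeze 60

```text
clock: 3.55
tcp_pos: [0.4569, 0.3067, -0.0022]
orientation: [0.002, -0.163, 0.987, 0.0]
wrist_force: [-2.3, -2.2, 11.9]
finger_gap: 0.0613
grip_force: 61.8
```

Call:
move_arm --targets '[[[0, 0, -20], [0, 0, 0], 1], [[0, 0, -60], [0, 0, 0], 1], [[0, 0, -120], [0, 0, 0], 1], [[0, 0, -120], [0, 0, 0], 1]]'

```text
clock: 4.05
tcp_pos: [0.4592, 0.3081, 0.1209]
orientation: [0.005, -0.163, 0.987, 0.002]
wrist_force: [-0.2, 0.8, -1.7]
finger_gap: 0.0605
grip_force: 65.5
```

Run:
```python
from h import *
s=env.get_state(); print(s['wrist_force'],s['finger_gap'],s['tcp_pos'])
p=env.read_camera('wrist'); save(p,'w3.png')
```

```text
[-0.16949169  0.77981176 -1.70605026] 0.0605225542603496 [0.45924157 0.30809416 0.12094796]
```

View pics/w3.png

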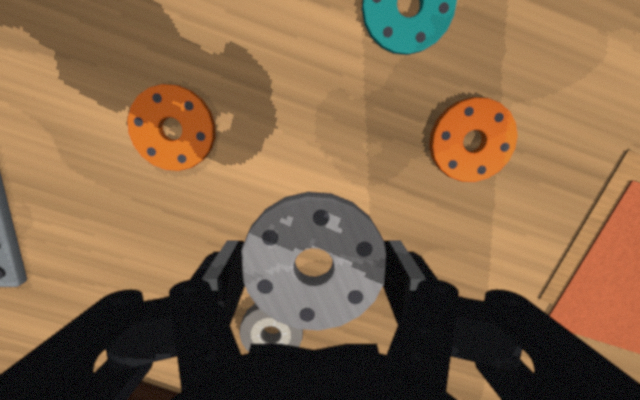

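The flange is held level between the pads with its bore at (315,263). Next I'll carry it high to the polisher and look at the spindle.

Call:
move_arm --targets '[[[0, -50, -30], [0, 0, 0], 1], [[0, -105, -60], [0, 0, 0], 1], [[0, -160, -90], [0, 0, 0], 1], [[2, -220, -90], [0, 0, 0], 1], [[4, -280, -90], [0, 0, 0], 1]]'

```text
clock: 4.72
tcp_pos: [0.5419, 0.0383, 0.2042]
orientation: [-0.001, -0.163, 0.987, 0.0]
wrist_force: [1.2, -0.0, -1.0]
finger_gap: 0.0608
grip_force: 65.9
```

Call:
move_arm --targets '[[[0, -50, 0], [0, 0, 0], 1], [[0, -70, 0], [0, 0, 0], 1], [[0, -70, 0], [0, 0, 0], 1], [[0, -70, 0], [0, 0, 0], 1]]'

```text
clock: 5.22
tcp_pos: [0.5639, -0.0251, 0.2045]
orientation: [-0.001, -0.164, 0.986, 0.001]
wrist_force: [-0.5, -0.4, -1.1]
finger_gap: 0.061
grip_force: 66.0
```

```bash
cat >> h.py <<'E'
from scipy.optimize import least_squares
def held(name,p,s):
    """ring centre (underside) in tool coords from its mask: x,y,z"""
    rad,h=DIM[name]; rs=env.regions_of(name,p); out=[]
    M=np.array(p['mount']); a=np.linspace(0,2*np.pi,72)
    f=200/np.tan(np.radians(p['fovy'])/2)
    def pt(T):
        c=(T-M[:3,3])@M[:3,:3]; return np.c_[p['cx']+f*c[:,0]/-c[:,2],p['cy']-f*c[:,1]/-c[:,2]].astype(np.float32)
    def mom(H): m=cv2.moments(cv2.convexHull(H)); return np.array([m['m10']/m['m00'],m['m01']/m['m00'],np.sqrt(m['m00'])])
    for r in rs:
        v,u=np.nonzero(r['mask']); g=mom(np.c_[u,v].astype(np.float32))
        def res(x): return mom(np.r_[pt(np.c_[x[0]+rad*np.cos(a),x[1]+rad*np.sin(a),0*a+x[2]]),pt(np.c_[x[0]+rad*np.cos(a),x[1]+rad*np.sin(a),0*a+x[2]-h])])-g
        q=least_squares(res,[0,0,0]); print('held?',name,round(r['confidence'],2),(q.x*1000).round(1),g.round(0))
E
python3 - <<'E'
from h import *
s=env.get_state(); p=env.read_camera('wrist'); save(p,'w4.png')
print(s['tcp_pos'],abs(s['qvel']).max(),p['fovy'])
held('flange',p,s)
for t in ['polisher','rest_tab','pointer']: print(t,env.landmark_of(t,p)[:2])
for r in env.regions_of('pointer',p)[:2]: print(r['confidence'],r['mask'].sum(),[x.mean() for x in np.nonzero(r['mask'])])
E
```

```text
[ 0.56387903 -0.02509183  0.20451639] 0.014632765235035093 61.617438712320954
held? flange 0.74 [ 38.8 249.6 214.4] [555. 132.  59.]
held? flange 0.7 [-2.6  0.7  2.2] [313. 260. 125.]
held? flange 0.46 [-777.3  -72.8  949.8] [294. 336.  16.]
polisher [{'centre': [0.5119, -0.0415, -0.0004], 'confidence': 0.68}]
rest_tab []
pointer []
```

View pics/w4.png

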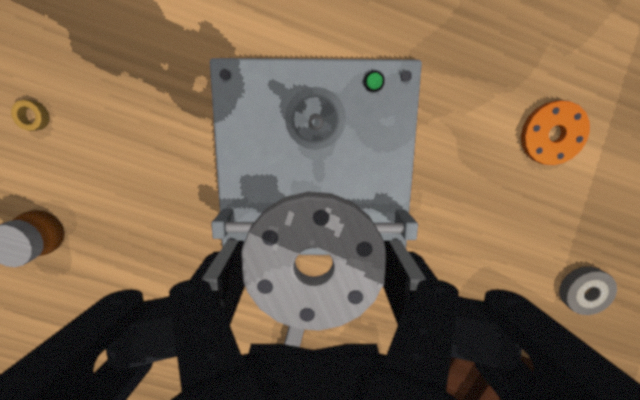

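Spindle top is around (316,122) and the plate is square with the picture, so the yaw is right. The flange bore is at (315,263). I'll zoom in on both for their exact pixels.

Run:
```python
import cv2,numpy as np
i=cv2.imread('pics/w4.png'); a=cv2.resize(i[80:160,275:355],(400,400),interpolation=cv2.INTER_CUBIC); b=cv2.resize(i[222:302,275:355],(400,400),interpolation=cv2.INTER_CUBIC)
cv2.imwrite('pics/c4.png',cv2.convertScaleAbs(np.hstack([a,b]),alpha=1.6))
```

```text
(no output)
```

View pics/c4.png

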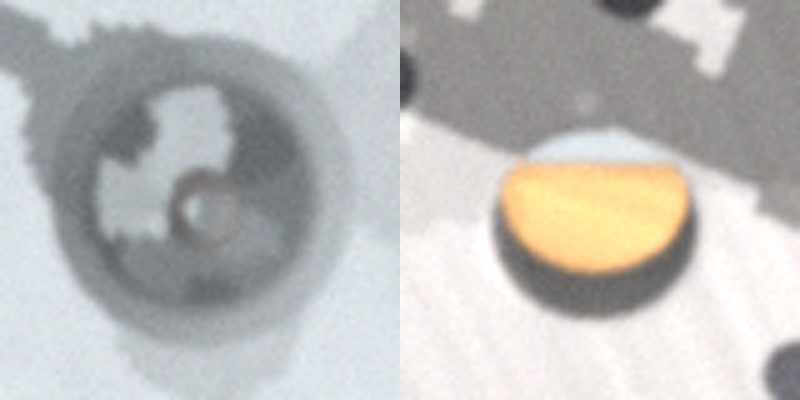

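Run:
```python
from h import *
s=env.get_state(); p=env.read_camera('wrist'); M=np.array(p['mount']); f=200/np.tan(np.radians(p['fovy'])/2)
def dp(u,v,d): return ((M[:3,:3]@(np.array([(u-p['cx'])/f,-(v-p['cy'])/f,-1])*d)+M[:3,3])*1000).round(1)
for d in (.137,.141,.145): print('bore top',dp(314.2,266.6,d))
print(s['tcp_pos'])
for uv,z in [((316,122.4),.092),((316,119.4),.040)]:
    w=ray(p,uv,z,s); print('spindle',w.round(4),tool(s,w[:2]-s['tcp_pos'][:2]))
for uv in [(212,59),(420,59)]: print(ray(p,uv,.012,s).round(4))
```

```text
bore top [  2.5   1.  -17.9]
bore top [  0.6   1.1 -14.3]
bore top [ -1.2   1.1 -10.6]
[ 0.56460805 -0.02531509  0.20548227]
spindle [ 0.5129 -0.0403  0.092 ] [53.8  2.6 -0. ]
spindle [ 0.5127 -0.04    0.04  ] [53.9  2.9 -0. ]
[ 0.4932 -0.1493  0.012 ]
[0.4301 0.0345 0.012 ]
```

Call:
move_arm --targets '[[[30, 1.2, 20], [0, 0, 0], 1], [[54, 1.2, 60], [0, 0, 0], 1], [[54, 1.2, 95], [0, 0, 0], 1], [[54, 1.2, 95], [0, 0, 0], 1]]'

```text
clock: 6.08
tcp_pos: [0.5108, -0.0419, 0.1083]
orientation: [-0.002, -0.163, 0.987, 0.001]
wrist_force: [0.2, 0.9, -1.3]
finger_gap: 0.0611
grip_force: 66.0
```

Call:
move_arm --targets '[[[0, 0, 12], [0, 0, 0], 1], [[0, 0, 25], [0, 0, 0], 1], [[0, 0, 38], [0, 0, 0], 1], [[0, 0, 38], [0, 0, 0], 1]]'

```text
clock: 6.58
tcp_pos: [0.5125, -0.0423, 0.0711]
orientation: [-0.001, -0.163, 0.987, 0.0]
wrist_force: [-0.2, 0.8, -1.0]
finger_gap: 0.061
grip_force: 66.0
```

Call:
move_arm --targets '[[[0, 0, 12], [0, 0, 0], 1], [[0, 0, 24], [0, 0, 0], 1], [[0, 0, 30], [0, 0, 0], 1], [[0, 0, 32], [0, 0, 0], 1], [[0, 0, 32], [0, 0, 0], 1]]'

```text
clock: 7.2
tcp_pos: [0.5134, -0.0426, 0.0403]
orientation: [0.0, -0.163, 0.987, -0.0]
wrist_force: [-0.1, 0.2, -1.4]
finger_gap: 0.061
grip_force: 66.0
```

Call:
move_arm --targets '[[[0, 0, 1.5], [0, 0, 0], 1], [[0, 0, 3], [0, 0, 0], 1], [[0, 0, 3], [0, 0, 0], 1]]'

```text
clock: 7.58
tcp_pos: [0.5135, -0.0426, 0.038]
orientation: [0.0, -0.163, 0.987, -0.0]
wrist_force: [-2.4, 0.2, 4.2]
finger_gap: 0.0606
grip_force: 66.6
```

Contact came at the expected height, so I'll release, rise and check.

Call:
move_arm --targets '[[[0, 0, 0], [0, 0, 0], -1], [[0, 0, 0], [0, 0, 0], -1], [[0, 0, 0], [0, 0, 0], -1], [[0, 0, -50], [0, 0, 0], -1], [[0, 0, -100], [0, 0, 0], -1]]'

```text
clock: 8.2
tcp_pos: [0.5126, -0.0424, 0.1378]
orientation: [-0.001, -0.163, 0.987, 0.0]
wrist_force: [0.6, -0.0, 0.9]
finger_gap: 0.0852
grip_force: 0.0
```

Call:
move_arm --targets '[[[-30, 0, -20], [0, 0, 0], -1], [[-54, 0, -60], [0, 0, 0], -1], [[-54, 0, -70], [0, 0, 0], -1], [[-54, 0, -70], [0, 0, 0], -1]]'

```text
clock: 8.7
tcp_pos: [0.5643, -0.0252, 0.2074]
orientation: [0.0, -0.163, 0.987, -0.0]
wrist_force: [-1.1, 0.2, -0.2]
finger_gap: 0.0852
grip_force: 0.0
```

Run:
```python
from h import *
s=env.get_state(); p=env.read_camera('wrist'); save(p,'w5.png')
print(s['tcp_pos'],abs(s['qvel']).max(),s['finger_gap'])
for r in env.regions_of('flange',p):
    for z in (.04,):
        xy,k=ringfit(p,s,r['mask'],.032,.01,z); print(round(r['confidence'],2),xy.round(4),round(k,2),tool(s,xy-s['tcp_pos'][:2]))
for t in ['polisher','rest_tab','pointer']: print(t,env.landmark_of(t,p)[:2])
```

```text
[ 0.56427717 -0.02521227  0.20737659] 0.04913643653721196 0.08516777192978627
0.88 [0.4538 0.1643] 0.72 [ 4.35e+01  2.15e+02 -1.00e-01]
0.68 [ 0.5139 -0.0415] 0.96 [53.   0.9 -0. ]
polisher [{'centre': [0.5116, -0.0405, -0.0009], 'confidence': 0.6}, {'centre': [0.7811, 0.0173, -0.0017], 'confidence': 0.44}]
rest_tab [{'centre': [0.6171, -0.0384, 0.0776], 'confidence': 0.91}, {'centre': [0.5924, 0.3119, -0.0004], 'confidence': 0.3}]
pointer [{'centre': [0.621, 0.051, 0.0154], 'confidence': 0.97}]
```

View pics/w5.png

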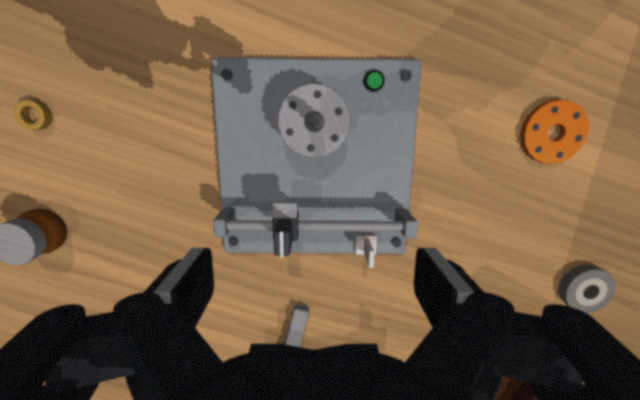

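The flange lies flat on the pedestal around the spindle at (314,121). The rest is at (282,240) and the pointer at (369,250). Next is the wheel.

Call:
move_arm --targets '[[[-24, 55, 0], [0, 0, 0], -1], [[-48, 110, 0], [0, 0, 0], -1], [[-72, 165, 0], [0, 0, 0], -1], [[-96, 220, 20], [0, 0, 0], -1], [[-120, 272, 45], [0, 0, 0], -1]]'

```text
clock: 9.57
tcp_pos: [0.5902, 0.2721, 0.1622]
orientation: [0.0, -0.163, 0.987, 0.0]
wrist_force: [0.9, 0.2, 0.3]
finger_gap: 0.0854
grip_force: 0.0
```

Call:
move_arm --targets '[[[-17, 38, 45], [0, 0, 0], -1], [[-17, 38, 58], [0, 0, 0], -1], [[-17, 38, 58], [0, 0, 0], -1], [[-17, 38, 58], [0, 0, 0], -1]]'

```text
clock: 10.07
tcp_pos: [0.5949, 0.3107, 0.106]
orientation: [0.001, -0.163, 0.987, 0.0]
wrist_force: [-0.5, -0.5, -0.0]
finger_gap: 0.0854
grip_force: 0.0
```

Run:
```python
from h import *
look('wheel',[.592,.313])
```

```text
tcp [0.5949 0.3107 0.106 ] qv 0.014
wheel 0.93 [0.5918 0.3147] arearatio 0.95 tool shift [ 1.7  4.7 -0. ]
rot [-0.51   3.098  0.   ]
```

Call:
move_arm --targets '[[[1.5, 4, 50], [0, 0, 0], -1], [[1.5, 4, 93], [0, 0, 0], -1], [[1.5, 4, 104], [0, 0, 0], -1], [[1.5, 4, 104], [0, 0, 0], -1], [[1.5, 4, 104], [0, 0, 0], -1]]'

```text
clock: 10.8
tcp_pos: [0.5933, 0.3156, 0.0031]
orientation: [0.002, -0.163, 0.987, 0.0]
wrist_force: [0.5, -0.3, 0.7]
finger_gap: 0.0856
grip_force: 0.0
```

Call:
move_arm --targets '[[[0, 0, 0], [0, 0, 0], 1], [[0, 0, 0], [0, 0, 0], 1], [[0, 0, 0], [0, 0, 0], 1], [[0, 0, 0], [0, 0, 0], 1], [[0, 0, 0], [0, 0, 0], 1]]' --squeeze 50

```text
clock: 11.42
tcp_pos: [0.5924, 0.3154, 0.0029]
orientation: [0.001, -0.163, 0.987, 0.0]
wrist_force: [-1.6, -0.8, 7.5]
finger_gap: 0.0536
grip_force: 50.8
```

Call:
move_arm --targets '[[[0, 0, -20], [0, 0, 0], 1], [[0, 0, -70], [0, 0, 0], 1], [[0, 0, -120], [0, 0, 0], 1], [[0, 0, -120], [0, 0, 0], 1], [[0, 0, -120], [0, 0, 0], 1]]'

```text
clock: 12.05
tcp_pos: [0.5911, 0.3151, 0.1206]
orientation: [0.0, -0.163, 0.987, 0.0]
wrist_force: [-0.3, -0.1, -1.5]
finger_gap: 0.0535
grip_force: 52.9
```

Run:
```python
from h import *
s=env.get_state(); p=env.read_camera('wrist'); save(p,'w6.png')
held('wheel',p,s)
```

```text
held? wheel 0.76 [-1.2  0.7  7.3] [313. 256. 111.]
```

View pics/w6.png

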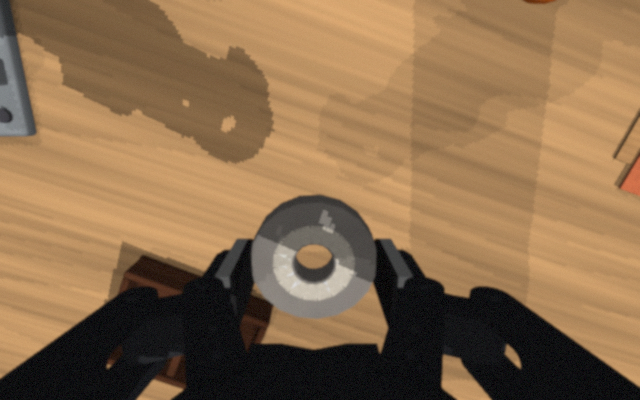

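The wheel is held level with its bore at (314,257). Carrying it to the spindle by dead reckoning.

Call:
move_arm --targets '[[[30, -50, -15], [0, 0, 0], 1], [[60, -100, -20], [0, 0, 0], 1], [[90, -150, -20], [0, 0, 0], 1], [[120, -200, -20], [0, 0, 0], 1], [[150, -250, -20], [0, 0, 0], 1]]'

```text
clock: 12.78
tcp_pos: [0.5283, 0.0285, 0.1391]
orientation: [-0.001, -0.163, 0.987, 0.0]
wrist_force: [0.2, 0.2, -1.4]
finger_gap: 0.0534
grip_force: 52.9
```

Call:
move_arm --targets '[[[30, -50, 0], [0, 0, 0], 1], [[38, -64, 10], [0, 0, 0], 1], [[38, -64, 25], [0, 0, 0], 1], [[38, -64, 25], [0, 0, 0], 1], [[38, -64, 25], [0, 0, 0], 1]]'

```text
clock: 13.4
tcp_pos: [0.5146, -0.0412, 0.1151]
orientation: [-0.0, -0.164, 0.986, 0.0]
wrist_force: [0.6, 0.2, -0.0]
finger_gap: 0.0535
grip_force: 52.9
```

Call:
move_arm --targets '[[[0, 0, 15], [0, 0, 0], 1], [[0, 0, 25], [0, 0, 0], 1], [[0, 0, 35], [0, 0, 0], 1], [[0, 0, 35], [0, 0, 0], 1]]'

```text
clock: 13.9
tcp_pos: [0.5137, -0.0425, 0.0794]
orientation: [-0.001, -0.163, 0.987, 0.0]
wrist_force: [0.2, 0.2, -0.5]
finger_gap: 0.0537
grip_force: 52.9
```

No contact, and the wheel is over the tip. Lowering on.

Call:
move_arm --targets '[[[0, 0, 10], [0, 0, 0], 1], [[0, 0, 20], [0, 0, 0], 1], [[0, 0, 25], [0, 0, 0], 1], [[0, 0, 27], [0, 0, 0], 1], [[0, 0, 27], [0, 0, 0], 1]]'

```text
clock: 14.52
tcp_pos: [0.5144, -0.0427, 0.0533]
orientation: [-0.0, -0.163, 0.987, 0.0]
wrist_force: [-0.8, 0.9, -1.0]
finger_gap: 0.0534
grip_force: 52.9
```

Call:
move_arm --targets '[[[0, 0, 1], [0, 0, 0], 1], [[0, 0, 1], [0, 0, 0], 1]]'

```text
clock: 14.78
tcp_pos: [0.5144, -0.0427, 0.053]
orientation: [0.0, -0.163, 0.987, 0.0]
wrist_force: [-3.1, 1.4, 3.2]
finger_gap: 0.0538
grip_force: 53.3
```

Call:
move_arm --targets '[[[0, 0, 0], [0, 0, 0], -1], [[0, 0, 0], [0, 0, 0], -1], [[0, 0, 0], [0, 0, 0], -1], [[0, 0, -50], [0, 0, 0], -1], [[0, 0, -100], [0, 0, 0], -1]]'

```text
clock: 15.4
tcp_pos: [0.5142, -0.0427, 0.1532]
orientation: [-0.001, -0.163, 0.987, 0.0]
wrist_force: [1.3, 0.3, -0.4]
finger_gap: 0.0858
grip_force: 0.0
```

Call:
move_arm --targets '[[[0, -55, 0], [0, 0, 0], -1], [[2, -110, 0], [0, 0, 0], -1], [[4, -165, 10], [0, 0, 0], -1], [[6, -220, 30], [0, 0, 0], -1], [[7, -276, 48], [0, 0, 0], -1]]'

```text
clock: 16.02
tcp_pos: [0.5975, -0.3082, 0.1041]
orientation: [0.0, -0.163, 0.987, -0.0]
wrist_force: [1.1, -0.0, 0.1]
finger_gap: 0.0855
grip_force: 0.0
```

Call:
move_arm --targets '[[[0, 0, 0], [0, 0, 0], -1], [[0, 0, 0], [0, 0, 0], -1], [[0, 0, 0], [0, 0, 0], -1]]'

```text
clock: 16.4
tcp_pos: [0.597, -0.3052, 0.1054]
orientation: [0.0, -0.164, 0.986, -0.0]
wrist_force: [0.5, 0.3, 0.2]
finger_gap: 0.0851
grip_force: 0.0
```

Run:
```python
from h import *
look('spacer',[.598,-.306])
```

```text
tcp [ 0.597  -0.3052  0.1054] qv 0.009
spacer 0.78 [ 0.5997 -0.3073] arearatio 0.88 tool shift [-1.8 -2.9  0. ]
rot [-0.515  3.098 -0.   ]
```

Call:
move_arm --targets '[[[-2, -3.3, 50], [0, 0, 0], -1], [[-2, -3.3, 92], [0, 0, 0], -1], [[-2, -3.3, 101], [0, 0, 0], -1], [[-2, -3.3, 101], [0, 0, 0], -1], [[-2, -3.3, 101], [0, 0, 0], -1]]'

```text
clock: 17.12
tcp_pos: [0.6014, -0.3095, 0.006]
orientation: [0.001, -0.163, 0.987, -0.001]
wrist_force: [0.3, 0.0, 0.1]
finger_gap: 0.0855
grip_force: 0.0
```

Call:
move_arm --targets '[[[0, 0, 0], [0, 0, 0], 1], [[0, 0, 0], [0, 0, 0], 1], [[0, 0, 0], [0, 0, 0], 1], [[0, 0, 0], [0, 0, 0], 1], [[0, 0, 0], [0, 0, 0], 1]]' --squeeze 40

```text
clock: 17.75
tcp_pos: [0.6001, -0.309, 0.0042]
orientation: [0.0, -0.163, 0.987, -0.0]
wrist_force: [-1.3, 0.2, 5.2]
finger_gap: 0.027
grip_force: 39.5
```

Call:
move_arm --targets '[[[0, 0, -20], [0, 0, 0], 1], [[0, 0, -75], [0, 0, 0], 1], [[0, 0, -130], [0, 0, 0], 1], [[0, 0, -130], [0, 0, 0], 1], [[0, 0, -130], [0, 0, 0], 1]]'

```text
clock: 18.38
tcp_pos: [0.5996, -0.3086, 0.133]
orientation: [-0.0, -0.163, 0.987, 0.0]
wrist_force: [-0.0, 0.1, -1.1]
finger_gap: 0.0275
grip_force: 39.6
```

Run:
```python
from h import *
s=env.get_state(); p=env.read_camera('wrist'); save(p,'w7.png')
held('spacer',p,s)
```

```text
held? spacer 0.6 [-4.   0.8 12.7] [313. 256.  59.]
```

View pics/w7.png

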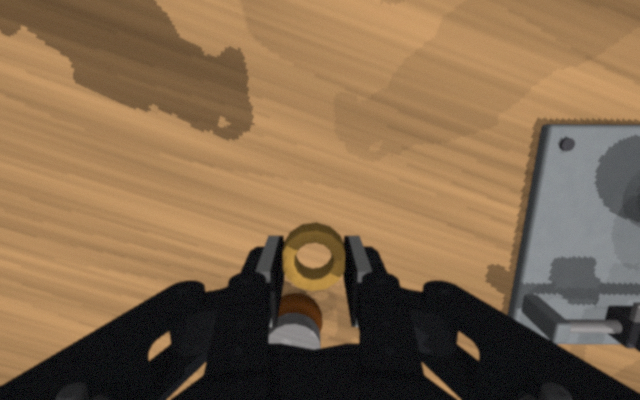

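```bash
cat >> h.py <<'E'
def tz(p,u,v,z):
    M=np.array(p['mount']); f=200/np.tan(np.radians(p['fovy'])/2)
    d=M[:3,:3]@np.array([(u-p['cx'])/f,-(v-p['cy'])/f,-1]); o=M[:3,3]
    return ((o+d*(z/1000-o[2])/d[2])*1000).round(1)
E
python3 - <<'E'
from h import *
p=env.read_camera('wrist')
print('flange',tz(p,313,260,-7),'wheel',tz(p,313,256,-4),'spacer',tz(p,313,256,-1.5))
i=cv2.imread('pics/'+'w7.png')
cv2.imwrite('pics/c7.png',cv2.convertScaleAbs(np.hstack([cv2.resize(cv2.imread('pics/'+n)[215:305,268:358],(400,400),interpolation=cv2.INTER_CUBIC) for n in('w6.png','w7.png')]),alpha=1.5))
E
```

```text
flange [ 0.1  0.5 -7. ] wheel [ 0.7  0.5 -4. ] spacer [-0.5  0.5 -1.5]
```

View pics/c7.png

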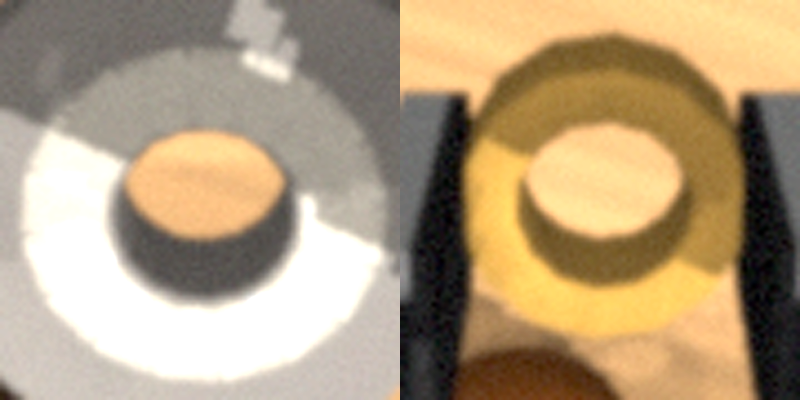

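Both bores show clearly, the wheel's top bore at about (313.7,263.4) and the spacer's at about (313.9,261.1). That puts the spacer about 0.8 mm behind the wheel in tool x.

Call:
move_arm --targets '[[[-1, 55, -5], [0, 0, 0], 1], [[-2, 110, -5], [0, 0, 0], 1], [[-3, 165, -5], [0, 0, 0], 1], [[-4.2, 220, -5], [0, 0, 0], 1], [[-4.2, 270, -5], [0, 0, 0], 1]]'

```text
clock: 19.15
tcp_pos: [0.5151, -0.0498, 0.1372]
orientation: [-0.001, -0.163, 0.987, 0.001]
wrist_force: [1.5, 0.2, 0.5]
finger_gap: 0.0273
grip_force: 39.6
```

Call:
move_arm --targets '[[[0, 9.3, 10], [0, 0, 0], 1], [[0, 9.3, 30], [0, 0, 0], 1], [[0, 9.3, 36], [0, 0, 0], 1], [[0, 9.3, 36], [0, 0, 0], 1]]'

```text
clock: 19.65
tcp_pos: [0.5134, -0.0435, 0.1016]
orientation: [-0.001, -0.163, 0.987, 0.0]
wrist_force: [-0.0, -0.4, -0.2]
finger_gap: 0.027
grip_force: 39.7
```

Call:
move_arm --targets '[[[0, 0, 5], [0, 0, 0], 1], [[0, 0, 10], [0, 0, 0], 1], [[0, 0, 15], [0, 0, 0], 1], [[0, 0, 15], [0, 0, 0], 1]]'

```text
clock: 20.15
tcp_pos: [0.5134, -0.043, 0.0871]
orientation: [-0.0, -0.163, 0.987, 0.0]
wrist_force: [0.1, 0.7, -0.8]
finger_gap: 0.0266
grip_force: 39.7
```

Call:
move_arm --targets '[[[0, 0, 8], [0, 0, 0], 1], [[0, 0, 14], [0, 0, 0], 1], [[0, 0, 17], [0, 0, 0], 1], [[0, 0, 18], [0, 0, 0], 1], [[0, 0, 18], [0, 0, 0], 1]]'

```text
clock: 20.78
tcp_pos: [0.5136, -0.0429, 0.0694]
orientation: [-0.0, -0.163, 0.987, 0.0]
wrist_force: [-0.2, 0.2, -1.1]
finger_gap: 0.0273
grip_force: 39.6
```

Call:
move_arm --targets '[[[0, 0, 1], [0, 0, 0], 1], [[0, 0, 1], [0, 0, 0], 1]]'

```text
clock: 21.02
tcp_pos: [0.5137, -0.0429, 0.0686]
orientation: [-0.0, -0.163, 0.987, 0.0]
wrist_force: [-0.7, 0.4, -0.2]
finger_gap: 0.0269
grip_force: 39.7
```

Call:
move_arm --targets '[[[0, 0, 0], [0, 0, 0], -1], [[0, 0, 0], [0, 0, 0], -1], [[0, 0, 0], [0, 0, 0], -1], [[0, 0, -40], [0, 0, 0], -1], [[0, 0, -85], [0, 0, 0], -1]]'

```text
clock: 21.65
tcp_pos: [0.5132, -0.0429, 0.1539]
orientation: [-0.001, -0.163, 0.987, 0.0]
wrist_force: [0.3, -0.7, 0.1]
finger_gap: 0.0855
grip_force: 0.0
```

Call:
move_arm --targets '[[[34, -44, 0], [0, 0, 0], -1], [[69, -89, 0], [0, 0, 0], -1], [[104, -133, 10], [0, 0, 0], -1], [[139, -178, 30], [0, 0, 0], -1], [[174, -222, 50], [0, 0, 0], -1]]'

```text
clock: 22.28
tcp_pos: [0.4203, -0.3113, 0.1035]
orientation: [0.001, -0.163, 0.987, -0.001]
wrist_force: [1.2, -1.2, -0.4]
finger_gap: 0.0854
grip_force: 0.0
```

Call:
move_arm --targets '[[[0, 0, 0], [0, 0, 0], -1], [[0, 0, 0], [0, 0, 0], -1], [[0, 0, 0], [0, 0, 0], -1]]'

```text
clock: 22.65
tcp_pos: [0.4213, -0.3083, 0.1041]
orientation: [0.0, -0.164, 0.986, -0.0]
wrist_force: [0.6, 0.6, -0.2]
finger_gap: 0.0854
grip_force: 0.0
```

Run:
```python
from h import *
look('collar',[.422,-.31])
```

```text
tcp [ 0.4213 -0.3083  0.1041] qv 0.008
collar 0.76 [ 0.4216 -0.3071] arearatio 0.96 tool shift [-0.7  1.  -0. ]
rot [-0.516  3.098 -0.   ]
```

Call:
move_arm --targets '[[[-0.7, 0.5, 50], [0, 0, 0], -1], [[-0.7, 0.5, 90], [0, 0, 0], -1], [[-0.7, 0.5, 100], [0, 0, 0], -1], [[-0.7, 0.5, 100], [0, 0, 0], -1], [[-0.7, 0.5, 100], [0, 0, 0], -1]]'

```text
clock: 23.38
tcp_pos: [0.4224, -0.3094, 0.0052]
orientation: [0.001, -0.164, 0.987, -0.001]
wrist_force: [-0.0, -0.6, -0.1]
finger_gap: 0.0852
grip_force: 0.0
```

Call:
move_arm --targets '[[[0, 0, 0], [0, 0, 0], 1], [[0, 0, 0], [0, 0, 0], 1], [[0, 0, 0], [0, 0, 0], 1], [[0, 0, 0], [0, 0, 0], 1], [[0, 0, 0], [0, 0, 0], 1]]' --squeeze 40

```text
clock: 24.0
tcp_pos: [0.4215, -0.3089, 0.0047]
orientation: [0.0, -0.163, 0.987, -0.0]
wrist_force: [-1.1, 1.0, 8.0]
finger_gap: 0.0397
grip_force: 39.3
```

Call:
move_arm --targets '[[[0, 0, -20], [0, 0, 0], 1], [[0, 0, -75], [0, 0, 0], 1], [[0, 0, -130], [0, 0, 0], 1], [[0, 0, -130], [0, 0, 0], 1], [[0, 0, -130], [0, 0, 0], 1]]'

```text
clock: 24.62
tcp_pos: [0.421, -0.3084, 0.1334]
orientation: [0.0, -0.163, 0.987, -0.0]
wrist_force: [0.4, 0.8, 0.1]
finger_gap: 0.0396
grip_force: 40.5
```

Run:
```python
from h import *
s=env.get_state(); p=env.read_camera('wrist'); save(p,'w8.png')
held('collar',p,s); c=env.read_camera('scene'); save(c,'s8.png')
i=cv2.imread('pics/w8.png')[215:305,268:358]; j=cv2.imread('pics/s8.png')[180:290,235:355]
cv2.imwrite('pics/c8.png',cv2.convertScaleAbs(np.hstack([cv2.resize(x,(400,400),interpolation=cv2.INTER_CUBIC) for x in (i,j)]),alpha=1.4))
```

```text
held? collar 0.93 [-1.6  0.7  6.5] [313. 257.  83.]
```

View pics/c8.png

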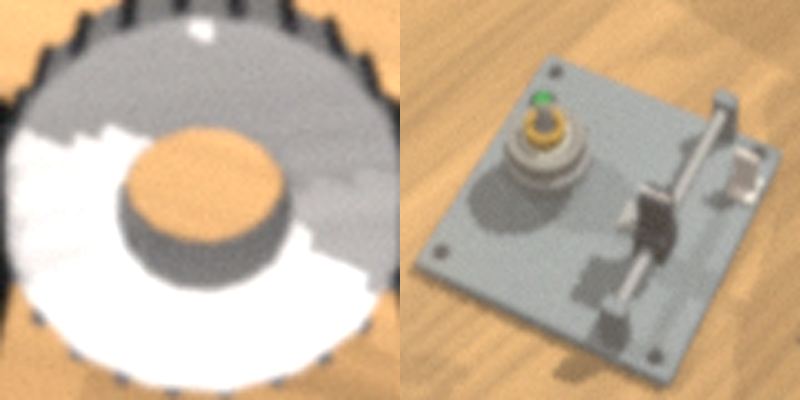

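The stack so far (flange, wheel, brass spacer) sits flat. The collar is held level with its bore at about (314,262).

Call:
move_arm --targets '[[[-34, 44, -5], [0, 0, 0], 1], [[-69, 89, -5], [0, 0, 0], 1], [[-104, 133, -5], [0, 0, 0], 1], [[-139, 178, -5], [0, 0, 0], 1], [[-168, 216, -5], [0, 0, 0], 1]]'

```text
clock: 25.4
tcp_pos: [0.5101, -0.0477, 0.1372]
orientation: [-0.001, -0.164, 0.987, 0.001]
wrist_force: [0.4, 0.4, -0.4]
finger_gap: 0.0394
grip_force: 40.5
```

Call:
move_arm --targets '[[[-5, 5.5, 10], [0, 0, 0], 1], [[-5, 5.5, 30], [0, 0, 0], 1], [[-5, 5.5, 38], [0, 0, 0], 1], [[-5, 5.5, 38], [0, 0, 0], 1]]'

```text
clock: 25.9
tcp_pos: [0.5124, -0.0436, 0.0994]
orientation: [-0.001, -0.163, 0.987, 0.001]
wrist_force: [0.6, 0.0, -0.8]
finger_gap: 0.0394
grip_force: 40.5
```

Call:
move_arm --targets '[[[0, 0, 5], [0, 0, 0], 1], [[0, 0, 10], [0, 0, 0], 1], [[0, 0, 15], [0, 0, 0], 1], [[0, 0, 18], [0, 0, 0], 1], [[0, 0, 18], [0, 0, 0], 1]]'

```text
clock: 26.52
tcp_pos: [0.5132, -0.0429, 0.0822]
orientation: [-0.0, -0.163, 0.987, 0.0]
wrist_force: [-2.2, -0.2, -0.4]
finger_gap: 0.0396
grip_force: 40.5
```

Call:
move_arm --targets '[[[0, 0, 1.5], [0, 0, 0], 1], [[0, 0, 1.5], [0, 0, 0], 1], [[0, 0, 1.5], [0, 0, 0], -1], [[0, 0, 1.5], [0, 0, 0], -1], [[0, 0, 1.5], [0, 0, 0], -1]]'

```text
clock: 27.15
tcp_pos: [0.5139, -0.0433, 0.0813]
orientation: [0.0, -0.163, 0.987, -0.0]
wrist_force: [-0.2, -0.6, -0.2]
finger_gap: 0.0856
grip_force: 0.0
```

Call:
move_arm --targets '[[[0, 0, -50], [0, 0, 0], -1], [[-40, 0, -100], [0, 0, 0], -1], [[-56, 0, -125], [0, 0, 0], -1], [[-56, 0, -125], [0, 0, 0], -1], [[-56, 0, -125], [0, 0, 0], -1]]'

```text
clock: 27.78
tcp_pos: [0.5655, -0.0251, 0.2048]
orientation: [-0.001, -0.163, 0.987, 0.0]
wrist_force: [-0.7, 0.8, -0.7]
finger_gap: 0.0856
grip_force: 0.0
```

Run:
```python
from h import *
s=env.get_state(); p=env.read_camera('wrist'); save(p,'w9.png'); print(s['tcp_pos'])
for t in ['rest_tab','pointer','polisher']:
  for r in env.landmark_of(t,p)[:1]: c=np.array(r['centre']); print(t,c,tool(s,c[:2]-s['tcp_pos'][:2]))
i=cv2.imread('pics/w9.png')[80:290,200:440]; cv2.imwrite('pics/c9.png',cv2.resize(i,(684,600),interpolation=cv2.INTER_CUBIC))
```

```text
[ 0.56546109 -0.02505177  0.20481063]
rest_tab [ 0.6172 -0.0396  0.0759] [-44.3 -30.4  -0.1]
pointer [0.6249 0.0508 0.0155] [-80.7  52.7  -0.1]
polisher [ 0.5103 -0.0426  0.0008] [57.9  1.2  0.1]
```

View pics/c9.png

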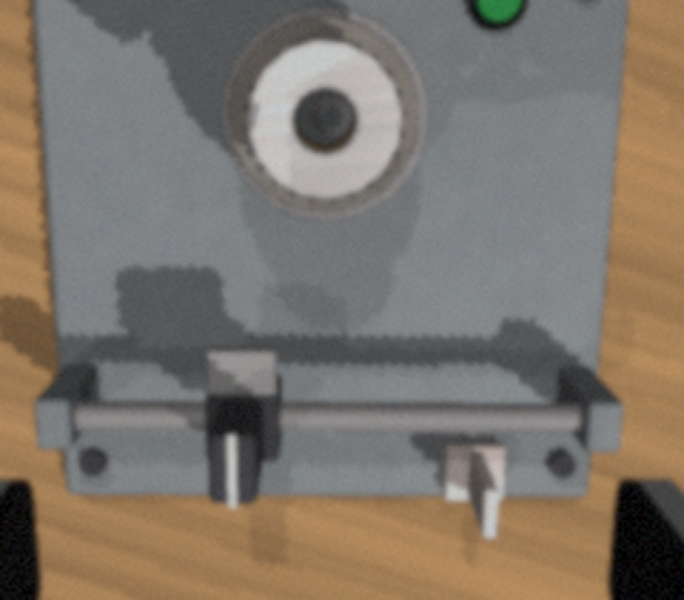

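The collar is seated with the spindle through it, and the stack is concentric. In wrist pixels the rest's white line is at (281.2,244), the pointer blade top at (371,260) and its foot at (366.4,245).

Run:
```python
from h import *
s=env.get_state(); p=env.read_camera('wrist'); print(s['tcp_pos'])
for n,uv,z in [('line',(281.2,244),.091),('tip',(371,260),.052),('foot',(366.4,245),.018),('foot0',(366.4,245),.015),('postL',(214,228),.055),('postR',(411,228),.055),('spindle',(314.2,121),.092)]:
    w=ray(p,uv,z,s); print(n,w.round(4),tool(s,w[:2]-s['tcp_pos'][:2]))
```

```text
[ 0.565263   -0.02512609  0.20477934]
line [ 0.6151 -0.0353  0.091 ] [-43.9 -25.6  -0.1]
tip [0.6201 0.053  0.052 ] [-77.   56.4  -0.1]
foot [0.619  0.0534 0.018 ] [-76.1  57.1  -0.1]
foot0 [0.62   0.0544 0.015 ] [-77.4  57.6  -0.1]
postL [ 0.6356 -0.0975  0.055 ] [-43.3 -91.2  -0.2]
postR [0.5767 0.0753 0.055 ] [-43.2  91.4   0. ]
spindle [ 0.5127 -0.0416  0.092 ] [55.1  1.4  0.1]
```

Call:
move_arm --targets '[[[-30, -18, 40], [0, 0, 0], -1], [[-44, -26, 85], [0, 0, 0], -1], [[-44, -26, 125], [0, 0, 0], -1], [[-44, -26, 140], [0, 0, 0], -1], [[-44, -26, 140], [0, 0, 0], -1]]'

```text
clock: 28.65
tcp_pos: [0.6155, -0.0354, 0.0653]
orientation: [-0.001, -0.163, 0.987, 0.0]
wrist_force: [-0.7, -0.4, 0.5]
finger_gap: 0.0852
grip_force: 0.0
```

Call:
move_arm --targets '[[[0, 0, 0], [0, 0, 0], 1], [[0, 0, 0], [0, 0, 0], 1], [[0, 0, 0], [0, 0, 0], 1], [[0, 0, 0], [0, 0, 0], 1], [[0, 0, 0], [0, 0, 0], 1]]' --squeeze 30

```text
clock: 29.28
tcp_pos: [0.6169, -0.0355, 0.0668]
orientation: [0.001, -0.163, 0.987, -0.0]
wrist_force: [-1.0, 0.6, 4.3]
finger_gap: 0.0134
grip_force: 32.7
```

Call:
move_arm --targets '[[[0, 20, 0], [0, 0, 0], 1], [[0, 45, 0], [0, 0, 0], 1], [[0, 68, 0], [0, 0, 0], 1], [[0, 82, 0], [0, 0, 0], 1], [[0, 82, 0], [0, 0, 0], 1]]'

```text
clock: 29.9
tcp_pos: [0.59, 0.045, 0.0668]
orientation: [0.001, -0.165, 0.986, 0.001]
wrist_force: [0.4, 1.8, 6.2]
finger_gap: 0.0134
grip_force: 33.1
```

Call:
move_arm --targets '[[[0, 0, 0], [0, 0, 0], 1], [[0, 0, 0], [0, 0, 0], -1], [[0, 0, 0], [0, 0, 0], -1], [[0, 0, 0], [0, 0, 0], -1]]'

```text
clock: 30.4
tcp_pos: [0.5896, 0.0424, 0.0655]
orientation: [-0.001, -0.163, 0.987, 0.0]
wrist_force: [-0.5, -0.4, -0.6]
finger_gap: 0.0673
grip_force: 0.0
```

Call:
move_arm --targets '[[[0, 0, -40], [0, 0, 0], -1], [[-25, 0, -80], [0, 0, 0], -1], [[-50, 0, -100], [0, 0, 0], -1], [[-50, 0, -100], [0, 0, 0], -1], [[-50, 0, -100], [0, 0, 0], -1]]'

```text
clock: 31.02
tcp_pos: [0.6361, 0.0581, 0.1646]
orientation: [-0.001, -0.163, 0.987, 0.0]
wrist_force: [-0.1, 0.1, -0.6]
finger_gap: 0.0853
grip_force: 0.0
```

Run:
```python
from h import *
s=env.get_state(); p=env.read_camera('wrist'); save(p,'w10.png'); print(s['tcp_pos'])
cv2.imwrite('pics/c10.png',cv2.resize(cv2.imread('pics/w10.png')[100:280,230:410],(600,600),interpolation=cv2.INTER_CUBIC))
```

```text
[0.63611095 0.05812894 0.1645959 ]
```

View pics/c10.png

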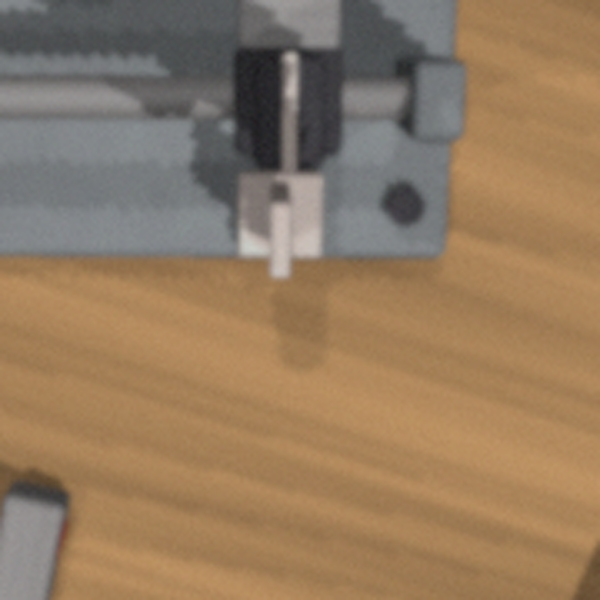

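The white line is at about (316.7,133) and the pointer at about (314.5,172), so the rest has gone slightly too far.

Run:
```python
from h import *
s=env.get_state(); p=env.read_camera('wrist')
for n,uv,z in [('line far',(317,117),.091),('line near',(316.4,149),.091),('tip',(314.4,172),.052),('foot',(314.4,165),.018),('post',(361,130),.055),('edge1',(363.5,176),.012),('edge0',(366.3,110),.012)]:
    w=ray(p,uv,z,s); print(n,tool(s,w[:2]-s['tcp_pos'][:2]))
```

```text
line far [59.3  3.   0.2]
line near [39.2  2.7  0.1]
tip [16.8  1.6  0.1]
foot [16.4  1.7  0.1]
post [48.9 35.9  0.2]
edge1 [ 5.5 45.8  0.1]
edge0 [62.8 45.9  0.3]
```

Call:
move_arm --targets '[[[25, 0.6, 20], [0, 0, 0], -1], [[50, 0.6, 50], [0, 0, 0], -1], [[50, 0.6, 90], [0, 0, 0], -1], [[50, 0.6, 100], [0, 0, 0], -1], [[50, 0.6, 100], [0, 0, 0], -1]]'

```text
clock: 31.75
tcp_pos: [0.5892, 0.0427, 0.0656]
orientation: [-0.001, -0.163, 0.987, 0.0]
wrist_force: [-0.8, 0.5, -0.2]
finger_gap: 0.0857
grip_force: 0.0
```

Call:
move_arm --targets '[[[0, 0, 0], [0, 0, 0], 1], [[0, 0, 0], [0, 0, 0], 1], [[0, 0, 0], [0, 0, 0], 1], [[0, 0, 0], [0, 0, 0], 1], [[0, 0, 0], [0, 0, 0], 1]]'

```text
clock: 32.38
tcp_pos: [0.5902, 0.0429, 0.0667]
orientation: [0.0, -0.163, 0.987, 0.0]
wrist_force: [-0.4, 1.4, 4.1]
finger_gap: 0.013
grip_force: 32.8
```

Call:
move_arm --targets '[[[0, 0, 0], [0, 0, 0], 1], [[0, 0, 0], [0, 0, 0], 1], [[0, 0, 0], [0, 0, 0], -1], [[0, 0, 0], [0, 0, 0], -1], [[0, 0, 0], [0, 0, 0], -1]]'

```text
clock: 33.0
tcp_pos: [0.5897, 0.0426, 0.0657]
orientation: [-0.0, -0.163, 0.987, 0.0]
wrist_force: [0.4, 0.6, 1.0]
finger_gap: 0.0675
grip_force: 0.0
```

Call:
move_arm --targets '[[[0, 0, -40], [0, 0, 0], -1], [[-25, 0, -80], [0, 0, 0], -1], [[-50, 0, -100], [0, 0, 0], -1], [[-50, 0, -100], [0, 0, 0], -1], [[-50, 0, -100], [0, 0, 0], -1]]'

```text
clock: 33.62
tcp_pos: [0.636, 0.0587, 0.1647]
orientation: [-0.001, -0.163, 0.987, 0.0]
wrist_force: [-0.6, 0.3, -0.3]
finger_gap: 0.0856
grip_force: 0.0
```

Run:
```python
from h import *
s=env.get_state(); p=env.read_camera('wrist'); save(p,'w11.png'); print(s['tcp_pos'])
g=cv2.imread('pics/w11.png').sum(2).astype(float)
for v in (122,128,134,140,170,174): print(v,g[v,304:326].astype(int))
```

```text
[0.63600012 0.05870349 0.16471269]
122 [104 114 116 124 121 126 165 258 332 366 348 299 228 201 191 197 194 184
 178 174 162 186]
128 [107 124 124 118 116 127 160 253 342 362 340 268 179 169 183 188 190 188
 175 177 169 182]
134 [121 118 114 130 119 125 176 259 346 361 349 258 180 140 154 173 189 202
 183 169 174 169]
140 [115 111 134 119 129 130 195 281 352 367 345 267 181 143 128 120 147 175
 177 172 167 179]
170 [529 504 469 432 395 386 434 516 550 563 569 546 523 517 530 539 559 557
 565 573 564 506]
174 [561 572 570 581 566 531 503 542 564 566 569 544 533 546 571 575 573 571
 577 574 564 510]
```

Run:
```python
from h import *
s=env.get_state(); p=env.read_camera('wrist')
g=p['pixels'][178:183,300:330,2].astype(float).mean(0); print(g.astype(int))
w=np.clip(g-(g.min()+g.max())/2,0,None); u=300+(w*np.arange(30)).sum()/w.sum(); print(u)
for n,uv,z in [('line',(313.1,132),.091),('tip',(u,172),.052)]:
    q=ray(p,uv,z,s); print(n,tool(s,q[:2]-s['tcp_pos'][:2]))
for n in ['flange','wheel','spacer','collar']: pass
c=env.read_camera('scene')
for t in ['jar','pliers','stone_tray','collar','rest_tab']: print(t,[np.round(r['centre'],3) for r in env.landmark_of(t,c)[:1]])
```

```text
[ 81  82  82  81  82  81  81  84  85 106 142 170 180 179 177 159 120  90
  81  80  79  80  80  81  78  78  76  77  75  75]
312.71234567901234
line [50.   0.5  0.2]
tip [16.7  0.3  0.1]
jar [array([ 0.725, -0.283, -0.002])]
pliers [array([0.78, 0.02, 0.  ])]
stone_tray [array([0.739, 0.25 , 0.003])]
collar [array([ 0.513, -0.046,  0.072])]
rest_tab [array([0.589, 0.044, 0.078])]
```

The rest and pointer agree to about 0.2 mm, and the bystanders haven't moved. Handing in.

```bash
python3 -c "
from workcell import env
print(env.hand_in())"
```

```text
the job is handed in; nothing more can be done
None
```

The job is handed in at about 34 s on the robot's clock: flange, wheel, spacer and collar are stacked flat on the spindle in that order, the work rest is about 0.2 mm from the pointer by camera and released, and the jar, pliers and tray are where they were; the hand-in returned no verdict.

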